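Set the length stop to a sample rail

TASK

Set the length stop on the locating fence to the sample rail: squeeze both release tabs of the stop's clamp knob together so that it unlatches, turn it anticlockwise to its open notch and slide the stop along the fence until you feel it bear on the rail and the rail come home against the fixed end plate, with no gap at either end. Then turn the knob fully back to locked and let go, so that both tabs spring out into their notches again. Bring the rail home with a gentle touch rather than a shove and lock the stop with the rail just nipped, not jammed, so that it could still be drawn out by hand; do not squeeze the plastic tabs harder than they need, and leave the other things on the bed alone.

Things in the scene. Friction and masses are not known exactly. Their poses are not given: they have to be found in the camera images.
- knob_grip (a point): Clamp knob on top of the length stop: a black ribbed barrel 30 mm across with two black upright paddles (release tabs) on opposite sides of it. This point is on its vertical axis, half-way up the tabs, 91 mm above the bed; x runs along the tabs' line (through both), z is up. The tabs' outer faces are 56 mm apart when out, 42 mm when fully in.
- tab_a_face (a point): Middle of the outer face of the tab on knob_grip's +x side (28 mm from the axis when out). Each tab is 18 mm wide, 5 mm thick, 30 mm tall (15 mm either way of this height) and slides straight in towards the axis against its own spring: 3 N to start, 10 N when fully in. A pinch of 15 to 20 N on each tab is ample; the plastic cracks above 30 N.
- tab_b_face (a point): The same for the tab on knob_grip's -x side. The knob turns only while both tabs are in by 4 mm or more, so the pinch must be centred on the knob to about 1 mm, if need be by feel, and kept on while turning. Turning takes 0.05 N m, rising to 0.15 to 0.2 N m over the last half of the way to locked.
- collar (a point): Notched dark steel collar round the knob's foot, 55 mm across; this point is at the middle of its top, 73 mm above the bed, 18 mm below knob_grip and 3 mm below the tabs' lower edges. A pawl under each tab drops into its notches. Fixed on the stop; axes as zero_face.
- lock_knob (a joint): Turn of the clamp knob, rad: 0 locked, 1.05 open, growing anticlockwise seen from above. The tabs drop into notches at 0 and at 1.05, with 0.03 rad of play; it ends 0.04 rad beyond each. When open, the tabs' line is square across the fence; when locked, 60 degrees clockwise of that. Locked, the stop cannot be moved.
- tab_a (a joint): Travel of the tab on the +x side of knob_grip, m: 0 sprung fully out, 0.007 fully in.
- tab_b (a joint): Travel of the tab on the -x side of knob_grip, m: 0 sprung fully out, 0.007 fully in.
- length_stop (a joint): Travel of the length stop along the fence, m: 0 at the end away from the end plate, growing towards the end plate, at most 0.19. With the knob open it drags, sliding with about 6 N (with the rail, 7 to 8 N), and stays where it is left. Bring the rail in at about 10 mm/s: more than 20 N on the end plate bends it out of true. Locked with 2 to 8 N on the rail it is snug; with over 10 N it is jammed.
- stop_face (a point): Face of the stop's upright steel plate that meets the rail, 11 mm above the bed, in line with the rail. The plate is 8 mm thick and stands 66 mm out in front of the fence, from 5 to 61 mm above the bed. The knob's axis lies 32 mm from this face in +y and 43.5 mm in +x. It slides along -y towards the end plate. Axes as zero_face.
- stop_top (a point): Middle of the flat top of the stop's dark steel saddle, 63 mm above the bed, under the knob; the saddle is 62 mm across the fence and 64 mm along it and rides on top of the fence. Axes as zero_face.
- zero_face (a point): Face of the fixed steel end plate (8 mm thick, 50 mm tall), 11 mm above the bed, in line with the rail. y runs along the fence from the end plate towards the stop, x square to it, from the rail to the fence, z up. The fence, a slotted aluminium bar 40 mm wide, 45 mm tall, 520 mm long, is fixed; its front is 23.5 mm from here in +x.
- rail_center (a point): Middle of the sample rail, half-way up: a loose strip of brown wood, 240 mm long (y, towards the stop), 44 mm wide (x), 22 mm tall, about 0.17 kg, lying on the bed along the front of the fence, 1.5 to 2.5 mm from it, between the end plate and the stop and a little off both.
- rail_zero_end (a point): Middle of the rail's end face at the end plate.
- rail_stop_end (a point): Middle of the rail's end face at the stop.
- tape_measure: grey tape measure, 62 x 34 x 58 mm tall, standing on the bed behind the fence: not to be disturbed
- offcut_a: wooden off-cut, 70 x 44 x 22 mm, lying behind the fence: not to be disturbed
- screwdriver: screwdriver lying between the robot and the fence: not to be disturbed
- offcut_b: plywood off-cut, 50 x 95 x 18 mm, lying between the robot and the fence: not to be disturbed
- glue_bottle: white glue bottle, 64 mm across, 140 mm tall, off the left end of the fence: not to be disturbed
- mallet: wooden-handled mallet lying to the right of the fence: not to be disturbed
- dowel_cup: steel cup, 76 mm across, 80 mm tall, off the right end of the fence: not to be disturbed
Things that resemble listed ones, but are neither listed nor needed, are in the scene too. Of the things like the part that bears rail_center, leave any that is yellow; of the rest the larger one is meant.

How it is judged (in metres and radians):
On the way, in this order (a step that is already met when the one before it is completed fails the run):
1. the knob is unlatched and turned open (value of joint lock_knob above 0.95 rad), for 0.1 s.
2. with the knob open, the stop bears on the rail and the rail on the end plate, both snug (value of joint lock_knob above 0.85 rad and contact force between sample_rail and length_stop above 1.5 N and contact force between sample_rail and fence above 1.5 N and y of stop_face in the frame of zero_face between 0.2375 and 0.2415 m and y of rail_zero_end in the frame of zero_face below 0.0015 m and x of rail_center in the frame of zero_face above -0.006 m and angle between the y axis of rail_center and the y axis of zero_face, either way round below 0.03 rad and z of rail_center in the frame of zero_face below 0.003 m), for 0.1 s.
At the end, for the whole second after the job is handed in: rail flat along the fence, within 1.5 mm of the end plate; end plate to stop face 237.5 to 241.5 mm (under 1.5 mm of slack); knob locked (under 0.06 rad), both tabs out to within 1.5 mm; the stop presses on the rail with less than 10 N (not jammed); all at rest (y of stop_face in the frame of zero_face between 0.2375 and 0.2415 m and y of rail_zero_end in the frame of zero_face below 0.0015 m and x of rail_center in the frame of zero_face above -0.006 m and angle between the y axis of rail_center and the y axis of zero_face, either way round below 0.03 rad and z of rail_center in the frame of zero_face below 0.003 m and value of joint lock_knob below 0.06 rad and value of joint each of tab_a, tab_b below 0.0015 m and contact force between sample_rail and length_stop below 10 N and linear speed of sample_rail below 0.01 m/s); the robot touches nothing.
It fails at once if the rail is forced against the end plate with more than 20 N (contact force between sample_rail and fence above 20 N).
It fails at once if a release tab is squeezed with more than 30 N (contact force between the fingers and tab_a above 30 N or contact force between the fingers and tab_b above 30 N).
It fails at once if a bystander is pushed more than 20 mm (distance of any of tape_measure, offcut_a, screwdriver, offcut_b, glue_bottle, mallet, dowel_cup from where it was at the start of the episode above 0.02 m).
It also fails if it takes over 56 s, if anything falls off the work surface, if the arm or the gripper's body presses on something with over 40 N, if the wrist force passes 120 N, or if a joint passes its speed limit or range.

ROBOT

A 6-joint arm with a two-finger parallel gripper is mounted at the origin on the work surface. World frame = base frame: x ahead of the robot, y to its left, z up, the work surface at z = 0. Lengths are in mm, angles in rad, forces in N, time in s.
With the tool pointing down it reaches from about 275 to 850 mm from the base axis. Payload 19 kg.
Tool frame: the origin (TCP) lies on the mounting face of the last link; the fingertips stand 173 mm ahead of it and the grasp point (between the pads) lies 155 mm ahead of it (pinch_z is the z of the grasp point in the tool frame, in mm); z points along the fingers, y is the line along which they close (so a half turn about z gives the same grasp; the last joint's range is limited). The gripper opens to 85 mm and grips with 20 to 120 N. Pads are 22 mm wide; open, the fingers measure 114 mm over their backs; the gripper's body (76 mm by 85 mm) begins 54 mm behind the grasp point. The pads swing forward as they close: fully open they stand 13 mm farther back than shut.
Start: joints at [1.108, 0.15, 1.437, -0, 1.554, -0.134], TCP at [185.683, 544.181, 404.667] pointing down, gripper open.
Joint ranges: [-2.8, 2.8], [-0.68, 2.1], [0.12, 2.68], [-1.39, 4.53], [0.16, 2.79], [-2.81, 2.81]. Speed limits (rad/s): [1.89, 1.89, 2.22, 3.01, 3.01, 3.01].

INTERFACE

Orientations are given as a unit quaternion [w, x, y, z].
In Python, from rig import * gives the robot as it stands. The module is installed in compiled form; this text tells all that it offers.
- The arm moves only by the tool send_rows, never from a script. Its argument "increments" is text: rows parted by semicolons, each of 7 numbers parted by spaces: the turn, a rotation vector about the tool's x, y, z in degrees, then the shift along the tool's x, y, z in m, then the closure, from -1 (fully open) to 1 (shut), so that 0 is half open. A call has 1 to 12 rows; each row shifts and turns the commanded pose from where the row before left it, along the tool's axes as they then stand; what a row does not reach is not made up. A row lasts 1/10 s, in which the tool goes at most 50 mm and 8.59 degrees, less where a joint would pass 70% of its speed; a pose out of reach is approached as far as the arm can. A call with a gripper value outside its range is refused whole. The fingers move at their own pace and stop on an object; the grip force is fixed at half the most. Time passes only in rows, so rows that do not move let the fingers close. It gives the time, the measured TCP pose, the force, the opening and the grip force at its end, in the units of the state.
- observe(): the state, without advancing time (a new reading comes with each control period).
- read_camera(name): name is "side" or "top"; returns the picture (420x560x3 uint8, red, green, blue); there is no depth.
- get_calibration(name): a dict with "fx", "fy", "cx", "cy" (pixels), "rvec" (rotation vector, rad) and "tvec" (3), from world to camera coordinates, as OpenCV has them. Camera axes: x right, y down, z forward; pixel columns grow to the right and rows downward; lengths in mm; the calibration is good to about 2 mm. A picture is of the moment at which its call begins. get_calibration takes no time and is no camera call.
- hand_in(): hands the job in; it is judged then, once.
The state is a dict: "t": time; "joint_positions": joint angles; "joint_velocities": joint speeds; "joint_torque": joint torques, N m; "tool_pos": TCP position; "ee_rot": TCP orientation; "wrist_force": force on the tool from outside, world axes, zero at the start; "moment": the same for the moment, N m; "finger_gap": finger opening in mm; "grip_force": force on a finger pad.
Only numpy, scipy, OpenCV 4.12 (cv2) and the standard library are available. Lean on these libraries where they do the work, as an engineer would, in place of code of your own. Each camera call takes 0.05 s, during which the arm holds its last target. There are 200 camera calls.

## Working session

There is one attempt and no reset: what is moved stays moved. The work goes in short steps, Python scripts to look and compute and a tool call to move; the robot and the scene stay as the last step left them, time stands still between calls to the robot, and variables do not carry over. Pictures are saved under pics/ and viewed, at most 10 in all, crops included, and the job is handed in when it is done.

Besides the shell and the picture viewer there is one more tool, called after ">>>" by a JSON object that holds its "api" and its "payload". send_rows: Moves the arm, as the interface text tells. Its arguments: {"type":"object","properties":{"increments":{"type":"string"}},"required":["increments"]}

```bash
mkdir -p pics; python3 - <<'E'
from rig import *
import cv2
for n in("top","side"):
    im=read_camera(n); cv2.imwrite(f"pics/{n}0.png",im[:,:,::-1]); print(n,get_calibration(n))
print(observe())
E
```

```text
top {'fx': 428.5330931328691, 'fy': 428.5330931328691, 'cx': 282.18390134451107, 'cy': 200.01714382743498, 'rvec': array([ 2.14668604, -2.12967572,  0.18045533]), 'tvec': array([  -7.51170071,  453.18412706, 1220.31289353])}
side {'fx': 491.82288801725235, 'fy': 491.82288801725235, 'cx': 282.0057730453203, 'cy': 207.08879161856763, 'rvec': array([ 2.31289762, -0.18054436,  0.07426022]), 'tvec': array([-455.49345784,   94.48537074, 1562.76467611])}
{'t': 0.1, 'joint_positions': array([ 1.10801751e+00,  1.50917995e-01,  1.43793661e+00,  1.13107853e-07,
        1.55378368e+00, -1.34017351e-01]), 'joint_velocities': array([-7.30673107e-04, -6.31635992e-05, -1.17960291e-03, -7.87460642e-04,
        1.30166167e-03,  1.16910224e-03]), 'joint_torque': array([ 4.58733310e-03, -7.14374900e+01, -5.71787524e+01, -1.45500958e-04,
        7.25324455e-03, -4.39891528e-05]), 'tool_pos': array([185.66545428, 544.16787124, 404.16109709]), 'ee_rot': array([-1.53756868e-04,  1.63641423e-01,  9.86519747e-01, -4.99696828e-04]), 'wrist_force': array([-0.99910865,  0.29588475,  0.13913893]), 'moment': array([-1.18104873e-02, -2.17024043e-03,  4.94890553e-05]), 'grip_force': 0.0, 'finger_gap': 85.33675546092759}
```

View pics/top0.png

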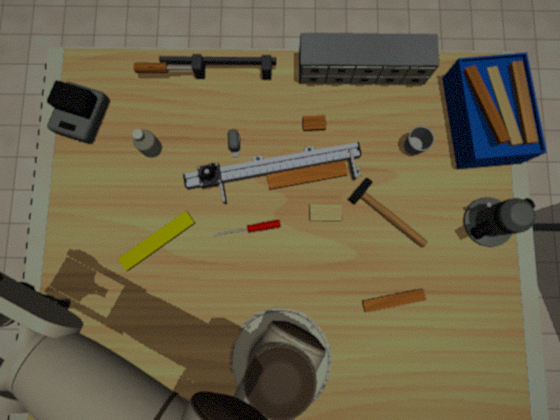

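View pics/side0.png

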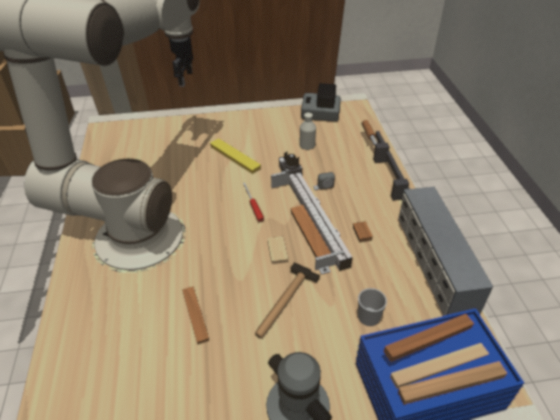

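The top view shows the fence from (185,180) to (360,152), the knob near (208,173), the stop plate at (223,192), the rail at (307,176) and the end plate at (353,165). The side view shows the knob at (290,163). I'll zoom in on the knob next.

```bash
python3 - <<'E'
import cv2,numpy as np
a=cv2.imread("pics/top0.png")[135:215,175:375]; b=cv2.imread("pics/side0.png")[140:275,255:360]
a=cv2.resize(a,None,fx=4,fy=4,interpolation=cv2.INTER_CUBIC); 
k=cv2.resize(cv2.imread("pics/top0.png")[150:210,180:245],None,fx=4,fy=4,interpolation=cv2.INTER_CUBIC)
s=cv2.resize(cv2.imread("pics/side0.png")[140:200,260:340],None,fx=4,fy=4,interpolation=cv2.INTER_CUBIC)
c=np.zeros((600,800,3),np.uint8); c[:320]=a; c[330:570,:260]=k; c[330:570,300:620]=s
cv2.imwrite("pics/crop0.png",c)
E
```

```text
(no output)
```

View pics/crop0.png

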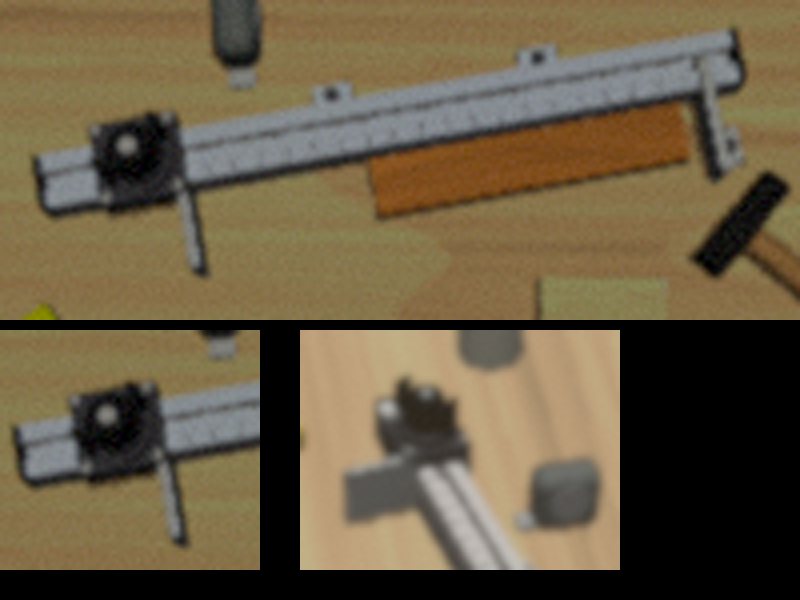

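The crop shows a light cap on the knob axis at about top (206.8,171) and side (291,155.5). The tabs are dark and hard to separate. I'll now measure the cap, the fence direction and the rail.

```bash
cat > h.py <<'E'
import numpy as np,cv2
from rig import *
def cal(n):
    c=get_calibration(n); K=np.array([[c['fx'],0,c['cx']],[0,c['fy'],c['cy']],[0,0,1]]); R=cv2.Rodrigues(c['rvec'])[0]; return K,R,np.array(c['tvec']).reshape(3,1)
def onplane(n,px,z):
    K,R,t=cal(n); px=np.array(px,float).reshape(-1,1,2)
    d=cv2.undistortPoints(px,K,None).reshape(-1,2); d=np.c_[d,np.ones(len(d))]@R; o=(-R.T@t).ravel()
    return o+d*((z-o[2])/d[:,2])[:,None]
def tri(a,b):
    P=[np.matmul(K,np.hstack([R,t])) for K,R,t in map(cal,("top","side"))]
    X=cv2.triangulatePoints(*P,np.array(a,float).reshape(2,1),np.array(b,float).reshape(2,1)); return (X[:3]/X[3]).ravel()
def proj(n,X):
    K,R,t=cal(n); return cv2.projectPoints(np.array(X,float).reshape(-1,3),cv2.Rodrigues(R)[0],t,K,None)[0].reshape(-1,2)
def avg(n,k): return np.mean([read_camera(n).astype(float) for _ in range(k)],0)
E
python3 - <<'E'
from h import *
T=avg("top",3);S=avg("side",3); np.savez("a.npz",T=T,S=S)
def blob(I,r0,r1,c0,c1):
    g=I[r0:r1,c0:c1].mean(2); g0=np.median(g); w=np.clip(g-g0-25,0,None); 
    y,x=np.mgrid[r0:r1,c0:c1]; print(np.round(g).astype(int)); return (x*w).sum()/w.sum(),(y*w).sum()/w.sum()
a=blob(T,167,175,203,211); b=blob(S,151,160,286,297); print(a,b,tri(a,b))
h=cv2.cvtColor(T.astype(np.uint8),cv2.COLOR_RGB2HSV)
m=((h[...,1]<60)&(h[...,2]>105)).astype(np.uint8); m[:140]=0;m[188:]=0;m[:,:180]=0;m[:,365:]=0
ys,xs=np.nonzero(m)
# fence front/back edges at z=45: top & bottom columns
P=[];Q=[]
for c in range(240,345):
    r=np.nonzero(m[:,c])[0]
    if len(r): P.append((c,r.max()+.5));
    if len(r): Q.append((c,r.min()-.5))
for L in(P,Q):
    W=onplane("top",L,45)
    v=cv2.fitLine(W[:,:2].astype(np.float32),cv2.DIST_HUBER,0,.01,.01).ravel(); print("edge",v,np.degrees(np.arctan2(v[1],v[0])))
o=((h[...,0]<16)&(h[...,1]>150)&(h[...,2]>60)).astype(np.uint8); o[:155]=0;o[195:]=0;o[:,:255]=0;o[:,352:]=0
n,l,st,ce=cv2.connectedComponentsWithStats(o); i=1+np.argmax(st[1:,4]); print(st[i])
yx=np.argwhere(l==i)[:,::-1]; W=onplane("top",yx,22)[:,:2].astype(np.float32); print("rail",cv2.minAreaRect(W),cv2.boxPoints(cv2.minAreaRect(W)))
E
```

```text
[[ 34  29  26  18  14  15  15  21]
 [ 21  23  39  52  47  31  17   6]
 [ 20  43  80  97  90  65  36  13]
 [ 27  69 107 123 116  93  48  22]
 [ 33  79 116 127 122 101  54  15]
 [ 28  67 101 109 101  82  46  20]
 [ 16  36  59  73  62  48  22  19]
 [ 13  17  28  32  28  21  20  14]]
[[130 137 152 160 163 163 163 162 161 159 159]
 [ 97 115 139 152 155 156 156 156 157 159 158]
 [ 69  97 120 131 136 138 137 138 144 153 157]
 [ 56  77  93 102 114 123 120 113 121 138 152]
 [ 48  55  65  81 106 121 114  94  93 116 140]
 [ 41  45  48  66  90 105  99  77  69  92 121]
 [ 38  39  42  52  64  71  68  56  53  70  93]
 [ 40  39  40  42  44  48  47  43  44  51  63]
 [ 42  38  39  39  38  39  40  39  39  42  46]]
(np.float64(206.22546338498935), np.float64(170.7216651473716)) (np.float64(292.46784014170254), np.float64(151.98472268349383)) [525.99016471 207.63732911 118.73616463]
edge [ 1.9372644e-01 -9.8105562e-01  5.5068335e+02 -3.1760029e+01] -78.82966
edge [ 1.9258802e-01 -9.8127973e-01  5.9419550e+02 -3.6284603e+01] -78.89614
[ 267  160   80   29 1101]
rail ((534.665771484375, -78.23788452148438), (46.879608154296875, 238.89939880371094), 11.056800842285156) [[ 488.75278    34.499203]
 [ 534.5694   -199.96564 ]
 [ 580.57874  -190.97498 ]
 [ 534.76215    43.48987 ]]
```

```bash
python3 - <<'E'
from h import *
for b in((291.2,155),(291.2,154.3)): print(tri((206.1,170.7),b))
for z in(105,110,115): print(onplane("top",[(206.1,170.7)],z))
o=observe(); print(o['tool_pos'],o['t'])
E
```

```text
[525.10966861 210.30928776 105.00076098]
[524.69959044 209.71628245 108.39516942]
[[523.5241882  210.25920743 105.        ]]
[[522.35081234 209.36792826 110.        ]]
[[521.17743649 208.47664909 115.        ]]
[185.67823726 544.18596682 404.57460369] 0.4
```

>>> {"api": "send_rows", "payload": {"increments": "0 0 0 -0.0357 -0.0173 0.0067 -0.5;0 0 0 -0.0357 -0.0173 0.0067 -0.5;0 0 0 -0.0357 -0.0173 0.0067 -0.5;0 0 0 -0.0357 -0.0173 0.0067 -0.5;0 0 0 -0.0357 -0.0173 0.0067 -0.5;0 0 0 -0.0357 -0.0173 0.0067 -0.5;0 0 0 -0.0357 -0.0173 0.0067 -0.5;0 0 0 -0.0357 -0.0173 0.0067 -0.5;0 0 0 -0.0357 -0.0173 0.0067 -0.5;0 0 0 -0.0357 -0.0173 0.0067 -0.5;0 0 0 -0.0357 -0.0173 0.0067 -0.5;0 0 0 -0.0357 -0.0173 0.0067 -0.5"}}

```text
t: 1.6
tool_pos: [525.1, 208.0, 324.1]
ee_rot: [0.0, 0.164, 0.987, 0.0]
wrist_force: [-0.0, 1.8, -0.2]
finger_gap: 63.9
grip_force: 0.0
```

>>> {"api": "send_rows", "payload": {"increments": "0 0 8.5 0 0 0 -0.5;0 0 8.5 0 0 0 -0.5;0 0 8.5 0 0 0 -0.5;0 0 8.5 0 0 0 -0.5;0 0 8.5 0 0 0 -0.5;0 0 8.5 0 0 0 -0.5;0 0 8.5 0 0 0 -0.5;0 0 8.5 0 0 0 -0.5;0 0 8.5 0 0 0 -0.5;0 0 8.5 0 0 0 -0.5;0 0 8.5 0 0 0 -0.5;0 0 8.5 0 0 0 -0.5"}}

```text
t: 2.8
tool_pos: [524.1, 209.4, 324.3]
ee_rot: [0.0, 0.871, 0.491, -0.0]
wrist_force: [-0.4, -0.0, 0.2]
finger_gap: 64.0
grip_force: 0.0
```

>>> {"api": "send_rows", "payload": {"increments": "0 0 8.5 0 0 0 -0.5;0 0 8.5 0 0 0 -0.5;0 0 1.1 0 0 0 -0.5"}}

```text
t: 3.1
tool_pos: [524.1, 209.4, 324.3]
ee_rot: [0.0, 0.937, 0.349, -0.0]
wrist_force: [0.2, 0.4, -1.2]
finger_gap: 64.0
grip_force: 0.0
```

>>> {"api": "send_rows", "payload": {"increments": "0 0 0 0 0 0.012 -0.7;0 0 0 0 0 0.012 -0.7;0 0 0 0 0 0.012 -0.7;0 0 0 0 0 0.012 -0.7;0 0 0 0 0 0.012 -0.7;0 0 0 0 0 0.012 -0.7"}}

```text
t: 3.7
tool_pos: [524.0, 209.3, 251.0]
ee_rot: [0.0, 0.936, 0.351, -0.0]
wrist_force: [-0.4, 0.4, -0.1]
finger_gap: 72.7
grip_force: 0.0
```

```bash
cat >> h.py <<'E'
def feel(k=4):
    F=[];M=[];o=observe()
    for _ in range(k):
        read_camera("top"); o=observe(); F.append(o['wrist_force']);M.append(o['moment'])
    R=np.zeros(9);w,x,y,z=o['ee_rot']
    from scipy.spatial.transform import Rotation as Q
    R=Q.from_quat([x,y,z,w]).as_matrix(); f=np.mean(F,0)
    print("t",round(o['t'],2),"pos",np.round(o['tool_pos'],2),"Fworld",np.round(f,2),"Ftool",np.round(f@R,2),"Mworld",np.round(np.mean(M,0),3),"gap",round(o['finger_gap'],2),"grip",round(o['grip_force'],2),"std",np.round(np.std(F,0),2),"yaw",round(np.degrees(np.arctan2(R[1,1],R[0,1])),2))
E
python3 - <<'E'
from h import *
cv2.imwrite("pics/s1.png",cv2.resize(read_camera("side")[110:230,230:370,::-1],None,fx=4,fy=4,interpolation=cv2.INTER_CUBIC)); feel()
E
```

```text
t 3.95 pos [524.27 209.39 252.65] Fworld [ 0.06  0.09 -0.14] Ftool [ 0.11 -0.03  0.14] Mworld [-0.001  0.027 -0.029] gap 72.32 grip 0.0 std [0.62 0.3  0.36] yaw -48.93
```

View pics/s1.png

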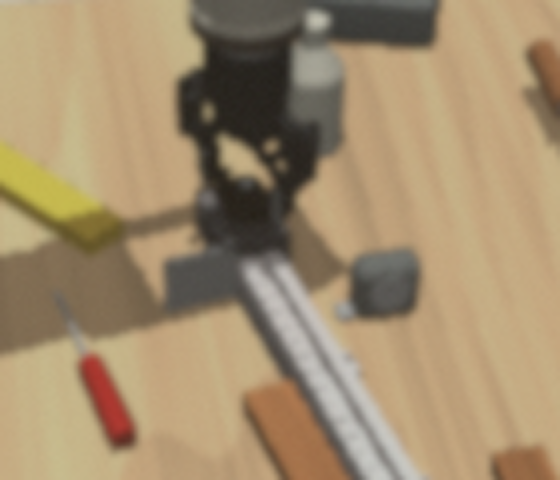

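The fingers straddle the knob (about (245,200) in the crop) with nothing touched. Next I'll close gradually.

>>> {"api": "send_rows", "payload": {"increments": "0 0 0 0 0 0 -0.45;0 0 0 0 0 0 -0.4;0 0 0 0 0 0 -0.36;0 0 0 0 0 0 -0.33;0 0 0 0 0 0 -0.33"}}

```text
t: 4.45
tool_pos: [524.0, 209.5, 252.5]
ee_rot: [-0.0, 0.936, 0.351, 0.0]
wrist_force: [-1.5, 2.8, 2.6]
finger_gap: 57.0
grip_force: 1.7
```

```bash
python3 -c "
from h import *
feel()"
```

```text
t 4.65 pos [524.07 209.47 252.4 ] Fworld [-2.04  3.39  3.01] Ftool [ 0.69 -3.9  -3.01] Mworld [0.609 0.377 0.013] gap 56.92 grip 2.06 std [0.28 0.12 0.28] yaw -48.93
```

>>> {"api": "send_rows", "payload": {"increments": "0 0 0 0 -0.0014 0 -0.34;0 0 0 0 0 0 -0.36;0 0 0 0 0 0 -0.38"}}

```text
t: 4.95
tool_pos: [523.2, 210.3, 252.1]
ee_rot: [0.0, 0.936, 0.351, -0.0]
wrist_force: [0.2, -1.1, 0.5]
finger_gap: 58.8
grip_force: 0.0
```

```bash
python3 -c "
from h import *
feel()"
```

```text
t 5.15 pos [523.19 210.34 252.21] Fworld [ 0.16 -0.12 -0.2 ] Ftool [0.04 0.2  0.2 ] Mworld [ 0.001 -0.01  -0.001] gap 58.48 grip 0.0 std [0.66 0.4  0.9 ] yaw -48.94
```

>>> {"api": "send_rows", "payload": {"increments": "0 0 0 0 0 0 -0.3;0 0 0 0 0 0 -0.24;0 0 0 0 0 0 -0.2;0 0 0 0 0 0 -0.2"}}

```text
t: 5.55
tool_pos: [523.3, 210.4, 252.7]
ee_rot: [0.0, 0.936, 0.351, 0.0]
wrist_force: [-0.3, -0.6, 5.9]
finger_gap: 51.3
grip_force: 5.5
```

```bash
python3 -c "
from h import *
feel()"
```

```text
t 5.75 pos [523.28 210.38 252.72] Fworld [-0.63 -1.11  5.87] Ftool [-1.2   0.42 -5.87] Mworld [-0.24  0.1   0.06] gap 51.5 grip 5.46 std [0.21 0.48 0.46] yaw -48.94
```

>>> {"api": "send_rows", "payload": {"increments": "0 0 0 0 0 0 -0.15;0 0 0 0 0 0 -0.1;0 0 0 0 0 0 -0.06;0 0 0 0 0 0 -0.03;0 0 0 0 0 0 -0.03"}}

```text
t: 6.25
tool_pos: [523.4, 210.4, 253.1]
ee_rot: [0.0, 0.936, 0.351, 0.001]
wrist_force: [-0.5, -2.2, 10.5]
finger_gap: 43.9
grip_force: 9.0
```

```bash
python3 -c "
from h import *
feel()"
```

```text
t 6.45 pos [523.37 210.4  253.11] Fworld [-1.53 -1.79 10.29] Ftool [ -2.32   0.36 -10.29] Mworld [-0.291  0.207  0.09 ] gap 44.33 grip 9.01 std [0.48 0.46 0.42] yaw -48.93
```

>>> {"api": "send_rows", "payload": {"increments": "0 0 0 0 0 -0.0007 -0.03;0 0 -3 0 0 0 -0.03;0 0 -4 0 0 0 -0.03"}}

```text
t: 6.75
tool_pos: [523.3, 210.4, 253.3]
ee_rot: [0.0, 0.913, 0.408, 0.0]
wrist_force: [1.3, -2.2, 4.9]
finger_gap: 44.2
grip_force: 9.0
```

```bash
python3 -c "
from h import *
feel()"
```

```text
t 6.95 pos [523.3  210.4  253.29] Fworld [ 0.4  -0.93  5.35] Ftool [-0.42  0.93 -5.35] Mworld [-0.151 -0.078  0.127] gap 43.88 grip 8.94 std [0.27 0.48 0.7 ] yaw -42.06
```

>>> {"api": "send_rows", "payload": {"increments": "0 0 -6 0 0 0 -0.03;0 0 -6 0 0 0 -0.03;0 0 -6 0 0 0 -0.03;0 0 -6 0 0 0 -0.03"}}

```text
t: 7.35
tool_pos: [523.4, 210.2, 253.4]
ee_rot: [0.0, 0.808, 0.589, 0.0]
wrist_force: [1.3, -4.1, 7.2]
finger_gap: 44.1
grip_force: 9.0
```

```bash
python3 -c "
from h import *
feel()"
```

```text
t 7.55 pos [523.36 210.24 253.37] Fworld [ 1.08 -3.43  6.48] Ftool [-2.93  2.1  -6.48] Mworld [-0.589 -0.135  0.044] gap 44.38 grip 9.0 std [0.16 0.56 0.39] yaw -18.06
```

>>> {"api": "send_rows", "payload": {"increments": "0 0 -6 0 0.0008 0 -0.03;0 0 -6 0 0 0 -0.03;0 0 -6 0 0 0 -0.03;0 0 -6 0 0 0 -0.03"}}

```text
t: 7.95
tool_pos: [524.2, 210.0, 253.4]
ee_rot: [0.001, 0.668, 0.744, 0.0]
wrist_force: [1.2, -3.5, 5.6]
finger_gap: 44.0
grip_force: 9.0
```

```bash
python3 -c "
from h import *
feel()"
```

```text
t 8.15 pos [524.19 209.96 253.35] Fworld [ 1.24 -4.37  6.27] Ftool [-4.47  0.78 -6.27] Mworld [-0.63  -0.238  0.033] gap 44.21 grip 9.0 std [0.18 0.34 0.28] yaw 5.94
```

>>> {"api": "send_rows", "payload": {"increments": "0 0 -3 0 0.0003 0 -0.03;0 0 -3 0 0 0 -0.03;0 0 0 0 0 0 -0.03"}}

```text
t: 8.45
tool_pos: [524.5, 210.0, 253.4]
ee_rot: [0.0, 0.629, 0.777, 0.0]
wrist_force: [1.2, -3.3, 6.3]
finger_gap: 44.1
grip_force: 9.0
```

```bash
python3 -c "
from h import *
feel()"
```

```text
t 8.65 pos [524.46 210.04 253.38] Fworld [ 1.47 -3.05  6.28] Ftool [-3.29  0.81 -6.28] Mworld [-0.485 -0.196  0.006] gap 44.41 grip 8.96 std [0.33 0.28 0.11] yaw 11.92
```

>>> {"api": "send_rows", "payload": {"increments": "0 0 0 0 0.0003 -0.0007 -0.01;0 0 0 0 0 0 0.0;0 0 0 0 0 0 0.005;0 0 0 0 0 0 0.01"}}

```text
t: 9.05
tool_pos: [524.6, 210.1, 253.7]
ee_rot: [0.0, 0.629, 0.777, -0.0]
wrist_force: [1.7, -4.5, 2.3]
finger_gap: 42.4
grip_force: 9.8
```

```bash
python3 -c "
from h import *
feel()"
```

```text
t 9.25 pos [524.58 210.18 253.69] Fworld [ 1.83 -4.87  2.69] Ftool [-5.14  0.77 -2.69] Mworld [-0.751 -0.273 -0.012] gap 42.31 grip 9.75 std [0.15 0.11 0.65] yaw 12.04
```

>>> {"api": "send_rows", "payload": {"increments": "0 0 0 0 0 0 0.015;0 0 0 0 0 0 0.02;0 0 0 0 0 0 0.02"}}

```text
t: 9.55
tool_pos: [524.6, 210.2, 253.7]
ee_rot: [0.0, 0.629, 0.777, -0.0]
wrist_force: [1.8, -4.5, 3.0]
finger_gap: 41.8
grip_force: 10.3
```

```bash
python3 -c "
from h import *
feel(2)"
```

```text
t 9.65 pos [524.63 210.2  253.76] Fworld [ 2.21 -4.28  2.39] Ftool [-4.65  1.27 -2.39] Mworld [-0.758 -0.393 -0.03 ] gap 41.94 grip 10.35 std [0.15 0.41 0.2 ] yaw 12.04
```

>>> {"api": "send_rows", "payload": {"increments": "0 0 0 0 0.0004 0 0.023;0 0 0 0 0 0 0.026;0 0 0 0 0 0 0.026"}}

```text
t: 9.95
tool_pos: [524.9, 210.3, 253.8]
ee_rot: [0.0, 0.629, 0.777, -0.0]
wrist_force: [0.7, -5.0, 5.3]
finger_gap: 41.8
grip_force: 10.4
```

```bash
python3 -c "
from h import *
feel(2)"
```

```text
t 10.05 pos [524.92 210.28 253.74] Fworld [ 0.92 -4.45  3.99] Ftool [-4.54 -0.03 -3.99] Mworld [-0.784 -0.071 -0.045] gap 41.83 grip 10.35 std [0.01 0.11 0.28] yaw 12.05
```

>>> {"api": "send_rows", "payload": {"increments": "0 0 0 0 0 0 0.03;0 0 0 0 0 0 0.034;0 0 0 0 0 0 0.038"}}

```text
t: 10.35
tool_pos: [524.9, 210.3, 253.9]
ee_rot: [0.0, 0.629, 0.777, -0.0]
wrist_force: [0.3, -4.4, 6.3]
finger_gap: 41.7
grip_force: 15.3
```

```bash
python3 -c "
from h import *
feel(2)"
```

```text
t 10.45 pos [524.88 210.32 253.86] Fworld [-0.59 -5.57  6.57] Ftool [-5.33 -1.74 -6.57] Mworld [-0.837  0.092 -0.012] gap 41.52 grip 15.32 std [0.03 0.31 0.04] yaw 12.05
```

>>> {"api": "send_rows", "payload": {"increments": "0 0 0.9 -0.001 0 0 0.038;0 0 0 -0.003 0 0 0.038;0 0 0 -0.004 0 0 0.038;0 0 0 -0.004 0 0 0.038;0 0 0 -0.004 0 0 0.038;0 0 0 -0.004 0 0 0.038"}}

```text
t: 11.05
tool_pos: [528.6, 191.3, 253.9]
ee_rot: [-0.001, 0.635, 0.773, 0.001]
wrist_force: [-2.1, 4.6, 5.9]
finger_gap: 41.8
grip_force: 15.4
```

```bash
python3 -c "
from h import *
feel(2)"
```

```text
t 11.15 pos [528.69 190.96 253.9 ] Fworld [-1.8  1.7  5.9] Ftool [ 2.02 -1.43 -5.9 ] Mworld [0.341 0.305 0.02 ] gap 41.62 grip 15.4 std [0.71 1.23 0.02] yaw 11.15
```

>>> {"api": "send_rows", "payload": {"increments": "0 0 0 -0.005 0 0 0.038;0 0 0 -0.006 0 0 0.038;0 0 0 -0.006 0 0 0.038;0 0 0 -0.006 0 0 0.038;0 0 0 -0.006 0 0 0.038;0 0 0 -0.006 0 0 0.038;0 0 0 -0.005 0 0 0.038"}}

```text
t: 11.85
tool_pos: [536.4, 151.9, 253.9]
ee_rot: [-0.001, 0.635, 0.773, 0.001]
wrist_force: [-2.2, 4.6, 6.1]
finger_gap: 41.5
grip_force: 15.4
```

```bash
python3 - <<'E'
from h import *
feel(2)
t=read_camera("top")[:,:,::-1];s=read_camera("side")[:,:,::-1]
a=cv2.resize(t[140:210,180:370],None,fx=4,fy=4,interpolation=cv2.INTER_CUBIC);b=cv2.resize(s[150:235,260:380],None,fx=3,fy=3,interpolation=cv2.INTER_CUBIC)
c=np.zeros((560,760,3),np.uint8);c[:280]=a;c[290:545,:360]=b;cv2.imwrite("pics/s2.png",c)
E
```

```text
t 11.95 pos [536.49 151.53 253.88] Fworld [-1.67  0.98  6.43] Ftool [ 1.3  -1.45 -6.42] Mworld [0.163 0.346 0.048] gap 41.62 grip 15.46 std [0.72 1.17 0.24] yaw 11.14
```

View pics/s2.png

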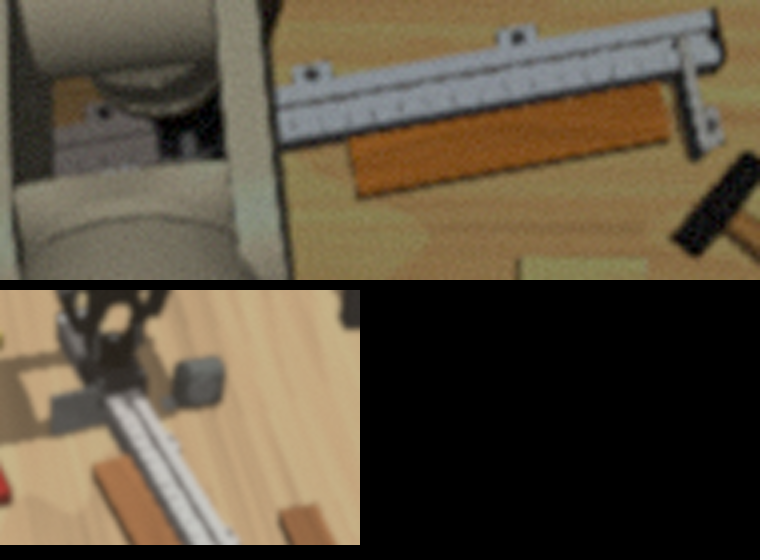

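The stop plate has followed the tool: in the side view it is now at about (75,412) in the crop. The rail is still about 70 mm ahead, with a small gap of roughly 6 mm at the end plate.

>>> {"api": "send_rows", "payload": {"increments": "0 0 0 -0.005 0.0001 0 0.038;0 0 0 -0.006 0 0 0.038;0 0 0 -0.006 0 0 0.038;0 0 0 -0.006 0 0 0.038;0 0 0 -0.006 0 0 0.038;0 0 0 -0.006 0 0 0.038;0 0 0 -0.006 0 0 0.038;0 0 0 -0.006 0 0 0.038;0 0 0 -0.005 0 0 0.038;0 0 0 -0.004 0 0 0.038"}}

```text
t: 13.05
tool_pos: [547.3, 97.0, 253.9]
ee_rot: [-0.001, 0.635, 0.773, 0.0]
wrist_force: [-3.1, 3.8, 7.1]
finger_gap: 41.3
grip_force: 15.7
```

```bash
python3 - <<'E'
from h import *
feel(2)
E
```

```text
t 13.15 pos [547.38  96.73 253.87] Fworld [-1.71  0.49  6.98] Ftool [ 0.82 -1.59 -6.98] Mworld [0.182 0.514 0.022] gap 41.11 grip 15.62 std [0.85 0.76 0.31] yaw 11.15
```

>>> {"api": "send_rows", "payload": {"increments": "0 0 0 -0.002 0 0 0.038;0 0 0 -0.002 0 0 0.038;0 0 0 -0.002 0 0 0.038;0 0 0 -0.002 0 0 0.038;0 0 0 -0.001 0 0 0.038;0 0 0 -0.001 0 0 0.038;0 0 0 -0.001 0 0 0.038;0 0 0 -0.001 0 0 0.038"}}

```text
t: 13.95
tool_pos: [549.6, 85.5, 253.9]
ee_rot: [-0.001, 0.635, 0.773, 0.0]
wrist_force: [-3.8, 5.0, 7.0]
finger_gap: 41.4
grip_force: 15.7
```

>>> {"api": "send_rows", "payload": {"increments": "0 0 0 -0.001 0 0 0.038;0 0 0 -0.001 0 0 0.038;0 0 0 -0.001 0 0 0.038;0 0 0 -0.001 0 0 0.038;0 0 0 -0.001 0 0 0.038;0 0 0 -0.001 0 0 0.038"}}

```text
t: 14.55
tool_pos: [550.8, 79.6, 253.9]
ee_rot: [-0.001, 0.635, 0.773, 0.0]
wrist_force: [-3.1, 4.4, 6.7]
finger_gap: 41.5
grip_force: 15.7
```

```bash
python3 - <<'E'
from h import *
feel(2)
t=read_camera("top")[:,:,::-1];s=read_camera("side")[:,:,::-1]
a=cv2.resize(t[140:210,180:370],None,fx=4,fy=4,interpolation=cv2.INTER_CUBIC);b=cv2.resize(s[175:275,270:370],None,fx=3,fy=3,interpolation=cv2.INTER_CUBIC)
c=np.zeros((590,760,3),np.uint8);c[:280]=a;c[285:585,:300]=b;cv2.imwrite("pics/s3.png",c)
E
```

```text
t 14.65 pos [550.79  79.48 253.87] Fworld [-3.38  4.13  6.96] Ftool [ 4.72 -2.51 -6.96] Mworld [0.684 0.562 0.033] gap 41.36 grip 15.66 std [0.05 0.36 0.  ] yaw 11.17
```

View pics/s3.png

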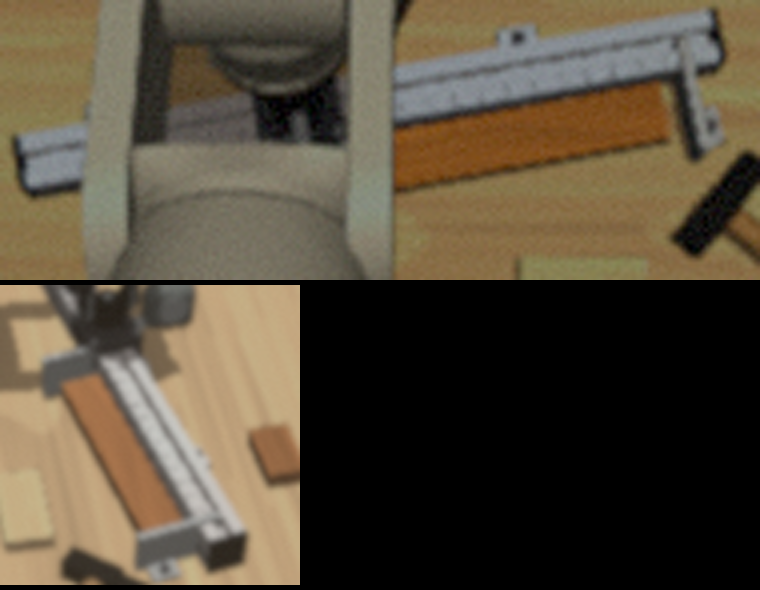

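The stop plate is now almost at the rail (side crop (80,375)), and the rail end is still short of the end plate. I'll approach slowly in small batches.

>>> {"api": "send_rows", "payload": {"increments": "0 0 0 -0.001 -0.0002 0 0.038;0 0 0 -0.001 0 0 0.038;0 0 0 -0.001 0 0 0.038;0 0 0 -0.001 0 0 0.038"}}

```text
t: 15.15
tool_pos: [551.4, 75.8, 253.9]
ee_rot: [-0.001, 0.635, 0.773, 0.001]
wrist_force: [-1.0, 5.8, 6.4]
finger_gap: 41.4
grip_force: 15.5
```

>>> {"api": "send_rows", "payload": {"increments": "0 0 0 -0.001 0 0 0.038;0 0 0 -0.001 0 0 0.038;0 0 0 -0.001 0 0 0.038"}}

```text
t: 15.45
tool_pos: [552.0, 72.8, 253.9]
ee_rot: [-0.001, 0.635, 0.773, 0.001]
wrist_force: [-2.5, 5.6, 6.3]
finger_gap: 41.4
grip_force: 15.5
```

>>> {"api": "send_rows", "payload": {"increments": "0 0 0 -0.001 0 0 0.038;0 0 0 -0.001 0 0 0.038"}}

```text
t: 15.65
tool_pos: [552.4, 70.9, 253.9]
ee_rot: [-0.001, 0.635, 0.773, 0.001]
wrist_force: [-1.9, 6.0, 7.0]
finger_gap: 41.4
grip_force: 15.5
```

>>> {"api": "send_rows", "payload": {"increments": "0 0 0 -0.001 0 0 0.038;0 0 0 -0.001 0 0 0.038"}}

```text
t: 15.85
tool_pos: [552.8, 68.9, 253.9]
ee_rot: [-0.001, 0.635, 0.773, 0.001]
wrist_force: [-1.9, 7.0, 6.4]
finger_gap: 41.8
grip_force: 15.5
```

```bash
python3 - <<'E'
from h import *
feel(2)
from h import *
T=avg("top",2)
h=cv2.cvtColor(T.astype(np.uint8),cv2.COLOR_RGB2HSV)
o=((h[...,0]<16)&(h[...,1]>150)&(h[...,2]>60)).astype(np.uint8); o[:155]=0;o[195:]=0;o[:,:285]=0;o[:,356:]=0
p=np.argwhere(o)[:,::-1]; W=onplane("top",p,22); u=np.array([-.193,.981,0]); print("rail zero end u",np.percentile(W@u,[0.5,2]))
T=np.load("a.npz")["T"];h=cv2.cvtColor(T.astype(np.uint8),cv2.COLOR_RGB2HSV)
o=((h[...,0]<16)&(h[...,1]>150)&(h[...,2]>60)).astype(np.uint8); o[:155]=0;o[195:]=0;o[:,:285]=0;o[:,356:]=0
p=np.argwhere(o)[:,::-1]; W=onplane("top",p,22); print("was",np.percentile(W@u,[0.5,2]))
E
```

```text
t 15.95 pos [552.79  68.82 253.86] Fworld [-2.14  5.55  5.62] Ftool [ 5.87 -1.02 -5.61] Mworld [1.007 0.348 0.016] gap 41.44 grip 15.5 std [0.37 0.36 0.29] yaw 11.17
rail zero end u [-309.72581022 -306.90300906]
was [-297.39742371 -294.29986872]
```

>>> {"api": "send_rows", "payload": {"increments": "0 0 0 -0.0008 0 0 0.038;0 0 0 -0.0008 0 0 0.038"}}

```text
t: 16.25
tool_pos: [553.1, 67.4, 253.8]
ee_rot: [-0.001, 0.635, 0.773, 0.001]
wrist_force: [-1.6, 7.2, 7.7]
finger_gap: 41.8
grip_force: 15.5
```

>>> {"api": "send_rows", "payload": {"increments": "0 0 0 -0.0008 0 0 0.038;0 0 0 -0.0008 0 0 0.038"}}

```text
t: 16.45
tool_pos: [553.4, 65.8, 253.9]
ee_rot: [-0.001, 0.635, 0.773, 0.001]
wrist_force: [-2.1, 8.9, 6.3]
finger_gap: 41.5
grip_force: 15.6
```

```bash
python3 - <<'E'
from h import *
feel(2)
t=read_camera("top")[:,:,::-1];s=read_camera("side")[:,:,::-1]
a=cv2.resize(t[150:190,290:365],None,fx=7,fy=7,interpolation=cv2.INTER_CUBIC);b=cv2.resize(s[180:270,270:360],None,fx=3.3333333,fy=3.333333,interpolation=cv2.INTER_CUBIC)
c=np.zeros((590,760,3),np.uint8);c[:280,:525]=a;c[285:585,:300]=b;cv2.imwrite("pics/s4.png",c)
E
```

```text
t 16.55 pos [553.36  65.83 253.85] Fworld [-1.96  7.61  6.9 ] Ftool [ 7.86 -0.45 -6.88] Mworld [ 1.31   0.419 -0.008] gap 41.31 grip 15.52 std [0.03 0.26 0.44] yaw 11.17
```

View pics/s4.png

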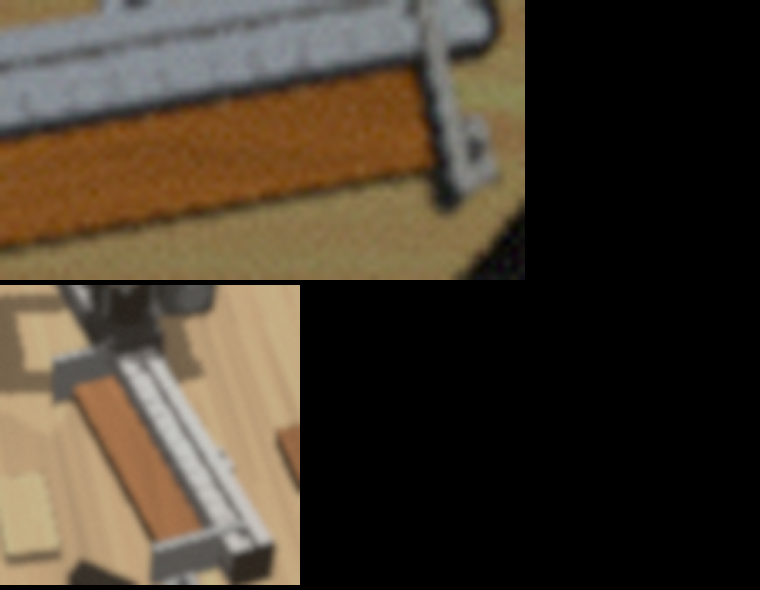

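In the picture the rail end reaches the end plate at crop (430,120), and the holding force has risen from 5.9 to 7.9 N. Next is a very small nudge.

>>> {"api": "send_rows", "payload": {"increments": "0 0 0 -0.0004 0 0 0.038;0 0 0 0 0 0 0.038"}}

```text
t: 16.85
tool_pos: [553.4, 65.7, 253.9]
ee_rot: [-0.001, 0.635, 0.773, 0.001]
wrist_force: [-2.0, 9.8, 7.9]
finger_gap: 41.5
grip_force: 15.6
```

```bash
python3 - <<'E'
from h import *
feel(3)
E
```

```text
t 17.0 pos [553.41  65.67 253.86] Fworld [-2.63  9.8   7.04] Ftool [10.15 -0.68 -7.01] Mworld [1.727 0.521 0.028] gap 41.59 grip 15.58 std [0.22 0.74 0.05] yaw 11.18
```

>>> {"api": "send_rows", "payload": {"increments": "0 0 0 0 0 0 0.038;0 0 0 0.0003 0 0 0.038;0 0 0 0.0003 0 0 0.038;0 0 5 0 0 0 0.037;0 0 5 0 0 0 0.037"}}

```text
t: 17.5
tool_pos: [553.3, 66.0, 253.8]
ee_rot: [-0.001, 0.701, 0.713, 0.0]
wrist_force: [-4.0, 6.3, 7.6]
finger_gap: 41.2
grip_force: 16.1
```

```bash
python3 - <<'E'
from h import *
feel(2)
E
```

```text
t 17.6 pos [553.25  65.96 253.85] Fworld [-3.2   5.02  7.71] Ftool [ 5.09 -3.12 -7.7 ] Mworld [1.011 0.663 0.008] gap 41.61 grip 15.45 std [0.19 0.29 0.42] yaw 0.98
```

>>> {"api": "send_rows", "payload": {"increments": "0 0 5 0 -0.0002 0 0.037;0 0 5 0 0 0 0.037;0 0 5 0 0 0 0.037"}}

```text
t: 17.9
tool_pos: [553.0, 66.0, 253.8]
ee_rot: [-0.001, 0.788, 0.615, 0.0]
wrist_force: [-4.4, 6.7, 8.8]
finger_gap: 41.4
grip_force: 16.3
```

```bash
python3 - <<'E'
from h import *
feel(2)
E
```

```text
t 18.0 pos [552.99  66.   253.84] Fworld [-4.67  6.56  7.66] Ftool [ 5.24 -6.13 -7.64] Mworld [ 1.17   0.883 -0.025] gap 41.43 grip 15.62 std [0.03 0.1  0.7 ] yaw -14.02
```

>>> {"api": "send_rows", "payload": {"increments": "0 0 5 0 -0.0003 0 0.037;0 0 5 0 0 0 0.037;0 0 5 0 0 0 0.037"}}

```text
t: 18.3
tool_pos: [552.7, 66.1, 253.8]
ee_rot: [-0.001, 0.862, 0.507, 0.0]
wrist_force: [-4.9, 7.3, 7.8]
finger_gap: 41.2
grip_force: 16.3
```

```bash
python3 - <<'E'
from h import *
feel(2)
E
```

```text
t 18.4 pos [552.68  66.12 253.81] Fworld [-4.54  7.03  7.58] Ftool [ 3.95 -7.39 -7.57] Mworld [1.264 0.787 0.062] gap 41.18 grip 15.69 std [0.22 0.13 0.48] yaw -29.02
```

>>> {"api": "send_rows", "payload": {"increments": "0 0 5 0 -0.0004 0 0.037;0 0 5 0 0 0 0.037;0 0 5 0 0 0 0.037"}}

```text
t: 18.7
tool_pos: [552.4, 66.3, 253.8]
ee_rot: [-0.001, 0.921, 0.391, 0.0]
wrist_force: [-3.4, 7.7, 6.0]
finger_gap: 41.6
grip_force: 16.3
```

```bash
python3 - <<'E'
from h import *
feel(2)
E
```

```text
t 18.8 pos [552.38  66.33 253.75] Fworld [-3.01  6.76  6.66] Ftool [ 2.77 -6.87 -6.64] Mworld [1.302 0.61  0.08 ] gap 41.27 grip 15.67 std [0.13 0.19 0.23] yaw -44.02
```

>>> {"api": "send_rows", "payload": {"increments": "0 0 3 0 -0.0003 0 0.037;0 0 2.6 0 0 0 0.037;0 0 0 0 0 0 0.037"}}

```text
t: 19.1
tool_pos: [552.2, 66.5, 253.7]
ee_rot: [-0.001, 0.938, 0.346, 0.0]
wrist_force: [-2.2, 6.6, 5.4]
finger_gap: 41.1
grip_force: 15.6
```

```bash
python3 - <<'E'
from h import *
feel(2)
E
```

```text
t 19.2 pos [552.24  66.46 253.73] Fworld [-2.29  6.22  5.47] Ftool [ 2.31 -6.22 -5.46] Mworld [1.191 0.377 0.109] gap 41.72 grip 15.57 std [0.07 0.63 0.02] yaw -49.43
```

>>> {"api": "send_rows", "payload": {"increments": "0 0 0.6 0 -0.0003 0 0.037;0 0 0 0 0 0 0.037;0 0 0 0 0 0 0.02;0 0 0 0 0 0 0;0 0 0 0 0 0 -0.05;0 0 0 0 0 0 -0.1"}}

```text
t: 19.8
tool_pos: [552.2, 66.2, 253.1]
ee_rot: [-0.0, 0.94, 0.342, -0.0]
wrist_force: [4.5, 6.1, -6.0]
finger_gap: 46.5
grip_force: 7.4
```

```bash
python3 - <<'E'
from h import *
feel(2)
E
```

```text
t 19.9 pos [552.2   66.19 253.07] Fworld [ 4.86  4.83 -5.64] Ftool [ 6.83 -0.57  5.64] Mworld [ 0.786 -0.699  0.101] gap 47.16 grip 7.39 std [0.47 0.55 0.08] yaw -50.03
```

>>> {"api": "send_rows", "payload": {"increments": "0 0 0 0 0 0 -0.15;0 0 0 0 0 0 -0.2;0 0 0 0 0 0 -0.23;0 0 0 0 0 0 -0.25"}}

```text
t: 20.3
tool_pos: [552.1, 65.8, 253.3]
ee_rot: [-0.0, 0.94, 0.342, -0.0]
wrist_force: [-1.1, 1.8, -5.2]
finger_gap: 53.9
grip_force: 4.3
```

```bash
python3 - <<'E'
from h import *
feel(2)
E
```

```text
t 20.4 pos [552.08  65.79 253.48] Fworld [-0.27  1.34 -6.22] Ftool [ 0.65 -1.2   6.22] Mworld [0.17  0.084 0.054] gap 52.92 grip 4.34 std [0.18 0.23 0.27] yaw -50.04
```

The springs followed the pads out past the 4 mm latch depth, so both pawls are in their locked notches. I'll open and retreat.

>>> {"api": "send_rows", "payload": {"increments": "0 0 0 0 0 0 -0.35;0 0 0 0 0 0 -0.5;0 0 0 0 0 0 -0.65;0 0 0 0 0 0 -0.7;0 0 0 0 0 -0.01 -0.7;0 0 0 0 0 -0.02 -0.7;0 0 0 0 0 -0.03 -0.7;0 0 0 0 0 -0.03 -0.7;0 0 0 0 0 -0.03 -0.7;0 0 0 0 0 -0.03 -0.7"}}

```text
t: 21.4
tool_pos: [551.9, 65.8, 405.9]
ee_rot: [0.0, 0.94, 0.342, 0.0]
wrist_force: [-0.4, 0.5, -1.0]
finger_gap: 72.6
grip_force: 0.0
```

>>> {"api": "send_rows", "payload": {"increments": "0 0 0 -0.04 0 -0.01 -0.7;0 0 0 -0.04 0 -0.01 -0.7;0 0 0 -0.04 0 -0.01 -0.7;0 0 0 -0.04 0 -0.01 -0.7;0 0 0 -0.04 0 -0.01 -0.7;0 0 0 0 0 0 -0.7;0 0 0 0 0 0 -0.7"}}

```text
t: 22.1
tool_pos: [398.4, -62.9, 454.8]
ee_rot: [0.001, 0.94, 0.341, 0.001]
wrist_force: [0.1, 0.7, 0.5]
finger_gap: 72.4
grip_force: 0.0
```

```bash
python3 - <<'E'
from h import *
feel(1)
t=avg("top",2)[:,:,::-1].astype(np.uint8);s=avg("side",2)[:,:,::-1].astype(np.uint8)
a=cv2.resize(t[145:195,235:365],None,fx=6,fy=6,interpolation=cv2.INTER_CUBIC);b=cv2.resize(s[170:265,265:365],None,fx=3,fy=3,interpolation=cv2.INTER_CUBIC)
c=np.zeros((600,790,3),np.uint8);c[:300,:780]=a;c[310:595,:300]=b;cv2.imwrite("pics/s5.png",c)
E
```

```text
t 22.15 pos [398.92 -62.53 454.25] Fworld [0.29 0.4  0.1 ] Ftool [ 0.47 -0.12 -0.09] Mworld [-0.009 -0.044 -0.019] gap 72.39 grip 0.0 std [0. 0. 0.] yaw -50.08
```

View pics/s5.png

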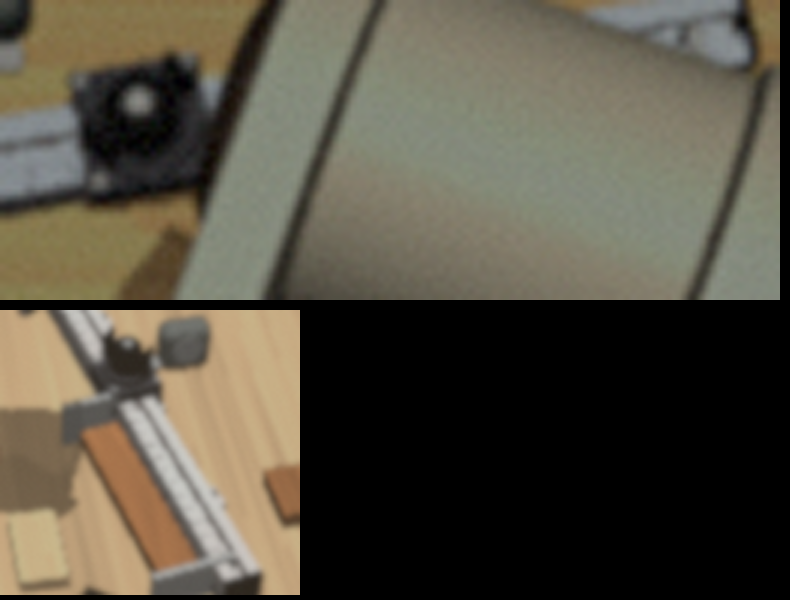

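The arm is clear. The rail runs from the stop plate at crop (85,425) to the end plate at (180,572) with no visible gap. The knob looks the same as at the start, and the bystanders in view are where they were.

```bash
python3 -c "
from rig import *
print(hand_in())"
```

```text
the job is handed in; nothing more can be done
None
```

I slid the stop up to the rail, brought the rail home on the end plate at an estimated 4 N or so, locked the knob and handed the job in at about 22 s. No verdict came back; the locked knob and sprung-out tabs are inferred from pad forces and camera views, not read directly.

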